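# Set a measuring slide to its reference line against the screw's backlash and clamp it

## Task

The dial of the little measuring slide has been turned past its reference line and the worn screw has play: wind the crank back anticlockwise (as you face the crank) well past the line, then come up clockwise so that the dial's long line stops on the index with the play taken up. Then lock it: swing the clamp lever clockwise, seen from above, pushing its knob until it pushes back with about 15 N and never with more than 22 N, and check that the line still stands within half a division. Touch neither the saddle nor the sphere on it, leave the things round about where they are, and let go of everything.

Things in the scene. Friction and masses are not known exactly. Their poses are not given: they have to be found in the camera images.
- slide_bed: grey cast bed of a measuring slide, 222 x 118 mm, fixed to the table, about 110 mm high at its bearing housing, crank end toward the robot. Origin on the table under the bearing housing; x runs along the screw away from the crank, y to its left, z up. A black measuring head, 156 mm high, stands at its far end
- spindle: the screw with its graduated dial and crank arm, turning as one about the bed's x axis, 70 mm above the table; origin on the axis over the bed's origin. Dial 80 mm across, 40 divisions of 9 degrees. It turns stiffly (2 to 4 N at the crank handle) and stays where it is left. Starts 0.5 to 1.5 rad clockwise past the mark
- screw_axis (a point): point on the spindle's axis at the middle of the crank handle's length, 84 mm in front of the bed's origin toward the robot and 70 mm above the table. The crank handle's middle circles round this point at a radius of 38 mm
- crank_grip (a point): middle of the black crank handle: a round grip 17 mm thick and 52 mm long, parallel to the spindle axis, its near end 24 mm nearer the robot than this point, the 16 mm wide crank arm 30 mm beyond it. The grip spins freely on its pin. Seen from the crank end it stands 0.35 rad anticlockwise of the dial's long line, 38 mm from the axis
- dial_long_line (a point): rear end of the one long, thick line on the dial, on its rim at 40 mm from the axis; the other lines are shorter and thinner. Set when it stands at the top, at the index
- index_line (a point): the fixed index line on the steel block on top of the bearing housing, just behind the dial's rim, straight above the spindle's axis
- saddle: dark steel saddle, 78 x 103 mm, top at 98 mm above the table, carrying the 29 mm calibration sphere in a ring. Driven by the screw, 8 mm a turn, clockwise crank = away from the crank. The nut has about 0.95 mm of play (0.75 rad of crank). With the line on the index and the saddle driven away from the crank, its origin is at x = 91.9 mm, 0.9 mm more if it was drawn back, in the bed's frame
- clamp_cam: eccentric clamp in the housing, left of the dial, on an upright axis, seen as a dark collar under the lever's hub. Its cam presses on the spindle's journal and brakes it; with about 15 N at the lever's knob it is firm and stays so when let go. Loose at the start
- clamp_lever: black hand lever of the clamp, fixed to the cam through serrations, at a different angle from time to time, so the angle at which it comes tight differs too and must be felt: 0.15 to 1.1 rad of free swing (which takes 4 N at the knob), then only some 4 mm at the knob from first resistance to 22 N. Clockwise from above tightens (knob pushed away from the robot). Origin on its axis
- lever_knob (a point): centre of the 17 mm ball at the end of the clamp lever, 132 mm above the table, 66 mm from the lever's axis, left of the housing; at the start the lever points left, up to 1.0 rad toward the robot or 0.6 rad away from it. Free air below it down to the table or a flat book
- clamp_pivot (a point): point on the clamp lever's upright axis at the knob's height
- vial_a: small glass vial with screw cap, 25 mm across, 62 mm high, right of the slide; origin at its foot
- vial_b: second such vial beside it; origin at its foot
- case: closed wooden case, 104 x 205 x 72 mm, right of the slide; origin under its middle
- log: black note book, 210 x 153 x 16 mm, lying left of the slide with a pen on it; origin under its middle
- cell: open steel cup, 50 mm across, 70 mm high, left of the slide's far end; origin at its foot

How it is judged:
By the outcome, as a careful person would: the job done as asked, in the order asked, and still so for the second after the job is handed in, with the robot touching nothing.
It also fails if it takes over 54 s, if anything falls off the work surface, if the arm or the gripper's body presses on something with over 40 N, if the wrist force passes 120 N, or if a joint passes its speed limit or range.

## Robot

A 7-joint arm with a two-finger parallel gripper is mounted at the origin on a cart in front of the work surface, level with it; the furniture and walls round the work are solid. World frame = base frame: x ahead of the robot, y to its left, z up, the work surface at z = 0. Lengths are in m, angles in rad, forces in N, time in s.
With the tool pointing down it reaches from about 0.425 to 0.925 m from the base axis. Payload 6.8 kg.
Tool frame: the origin (TCP) lies on the front face of the gripper's body, between the roots of the fingers; the fingertips stand 73 mm ahead of it and the grasp point (between the pads) lies 54 mm ahead of it (env.nose_length is the distance from the TCP to the fingertips, in m); z points along the fingers, y is the line along which they close (so a half turn about z gives the same grasp; the last joint's range is limited). The gripper opens to 85 mm and grips with 20 to 120 N. Pads are 22 mm wide; open, the fingers measure 114 mm over their backs; the gripper's body (76 mm by 85 mm) begins 54 mm behind the grasp point. The pads swing forward as they close: fully open they stand 13 mm farther back than shut.
Start: joints at [-1.264, 0.477, 0.022, 1.555, -0.011, 1.109, -0.083], TCP at [0.272, 0.618, 0.304] pointing down, gripper open.
Joint ranges: [-2.96, 2.96], [-0.34, 2.1], [-1.41, 1.46], [0.24, 2.44], [-1.37, 4.51], [0.17, 1.92], [-2.96, 2.96]. Speed limits (rad/s): [2.39, 2.39, 3.14, 3.14, 3.14, 3.14, 3.14].

## Interface

Orientations are given as a unit quaternion [w, x, y, z].
In Python, from cell import env, kin, camera, calibration, job gives the robot as it stands. The module is installed in compiled form; this text tells all that it offers. Calls block until the motion is done:
- env.reach(position, orientation): joint-space move of the TCP to a pose.
- env.movel(position, velocity=0.15, rot=None, stop_force=None): straight line of the TCP; rot=None keeps the orientation; velocity is the mean speed in m/s. With stop_force (N) it stops when the force on the tool has changed by that much, and returns True; else False.
- env.goto_joints(angles): joint-space move.
- env.grip(opening, f_grip=None): finger opening in m; f_grip is the grip in N (None keeps the last); returns when the fingers have stopped.
- env.dwell(seconds).
- kin.inverse_kinematics(position, orientation): joint angles nearest the present ones, or None.
- env.get_state(): the state.
- camera(name): name is "side" or "top" or "wrist"; returns (picture, depth): 420x560x3 uint8, blue, green, red; 420x560 float32, m along the optical axis (not along the pixel's ray), 0 where there is no reading.
- calibration(name): a dict with "fx", "fy", "cx", "cy" (pixels), "k1" (the pictures are not rectified: a ray, as slopes to the right and down, at radius r is drawn at 1 + k1 r^2 times it, then the intrinsics apply), "rvec" (rotation vector, rad) and "tvec" (3), from world to camera coordinates, as OpenCV has them. Camera axes: x right, y down, z forward; pixel columns grow to the right and rows downward; lengths in m; the calibration is good to about 2 mm. A picture is of the moment at which its call begins: read the wrist's pose just before it. calibration takes no time and is no camera call; for the wrist camera it gives the pose at the moment of the call.
A pose or a line that the arm cannot do raises env.PlanningError and nothing moves.
- job.job_done(): hands the job in; it is judged then, once.
The state is a dict: "time": time; "qpos": joint angles; "joint_velocities": joint speeds; "joint_torque": joint torques, N m; "tcp_pos": TCP position; "orientation": TCP orientation; "force": force on the tool from outside, world axes, zero at the start; "torque": the same for the moment, N m; "opening": finger opening in m; "gripper_force": force on a finger pad.
Only numpy, scipy, OpenCV 4.12 (cv2) and the standard library are available. Lean on these libraries where they do the work, as an engineer would, in place of code of your own. Each camera call takes 0.05 s, during which the arm holds its last target. There are 200 camera calls.

## Working session

There is one attempt and no reset: what is moved stays moved. The work goes in short steps, each a Python script; the robot and the scene stay as the last script left them, time stands still between calls to the robot, and variables do not carry over. Pictures are saved under pics/ and viewed, at most 10 in all, crops included, and the job is handed in when it is done.

```bash
mkdir -p pics; ls
python3 - <<'E'
from cell import env,camera,calibration
import cv2,numpy as np
s=env.get_state(); print(s)
for n in ("side","top"):
    im,d=camera(n); cv2.imwrite(f"pics/{n}0.png",im); np.save(f"{n}0.npy",d)
    print(n,calibration(n))
E
```

```text
pics
{'time': 0.0, 'qpos': array([-1.26412187,  0.47779412,  0.02234868,  1.55647461, -0.01150814,
        1.10930166, -0.0830865 ]), 'joint_velocities': array([ 0.00027488, -0.00024841, -0.00048187, -0.00052585, -0.00114652,
       -0.00192882,  0.00046031]), 'joint_torque': array([ 4.67141635e-04, -5.96452045e+01,  1.60812624e+00, -2.81194675e+01,
        1.24586347e-02,  9.29083413e-03, -4.66557523e-06]), 'tcp_pos': array([0.27183266, 0.61732942, 0.30292   ]), 'orientation': array([-1.24050993e-04,  2.05892338e-01,  9.78574213e-01, -9.16379788e-04]), 'force': array([-0.57154384,  0.79843355,  0.02775918]), 'torque': array([0.06901251, 0.015199  , 0.02010154]), 'gripper_force': 0.0, 'opening': 0.08550270475009603}
side {'fx': 386.3075933305413, 'fy': 386.3075933305413, 'cx': 281.47249021903076, 'cy': 207.34157636345586, 'k1': 0.029500921182954772, 'rvec': array([ 2.13191338, -0.53794494,  0.28703643]), 'tvec': array([-0.51193569,  0.18611494,  0.87288898])}
top {'fx': 529.2548800355054, 'fy': 529.2548800355054, 'cx': 270.8742119991941, 'cy': 216.1575481400047, 'k1': 0.06343589374491358, 'rvec': array([ 2.1773481 , -2.18296047,  0.09606251]), 'tvec': array([-0.04638929,  0.52893784,  1.22317852])}
```

View pics/side0.png

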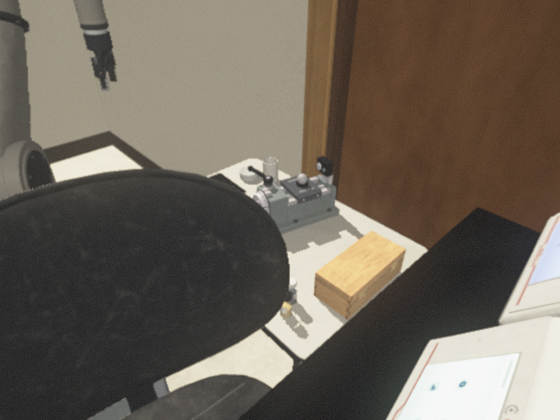

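View pics/top0.png

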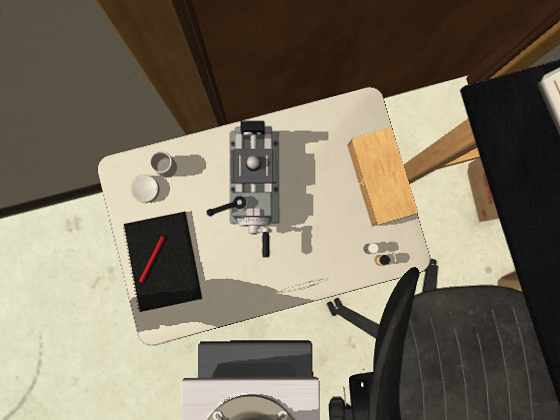

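The side view is mostly blocked by the chair. The top view shows the slide at about (255,180), lever hub (240,202), knob (210,212), crank handle (266,245) to the right of the axis. Next I'll turn these into metric positions.

```bash
cat > h.py <<'E'
import numpy as np,cv2
from cell import env,kin,camera,calibration,job
def und(c,uv):
    p=(np.atleast_2d(uv).astype(float)-[c['cx'],c['cy']])/[c['fx'],c['fy']]
    q=p.copy()
    for _ in range(10): q=p/(1+c['k1']*(q**2).sum(1,keepdims=True))
    return q
def world(c,uv,z):
    q=und(c,uv); P=np.c_[q,np.ones(len(q))]*np.reshape(z,(-1,1))
    R=cv2.Rodrigues(c['rvec'])[0]; return (P-c['tvec'])@R
def cloud(c,d):
    v,u=np.nonzero(d>0); return world(c,np.c_[u,v],d[v,u]),u,v
def atz(c,uv,z):   # ray meets height z
    q=und(c,uv); R=cv2.Rodrigues(c['rvec'])[0]; o=-R.T@c['tvec']; r=np.c_[q,np.ones(len(q))]@R
    return o+r*((z-o[2])/r[:,2])[:,None]
def proj(c,P):
    R=cv2.Rodrigues(c['rvec'])[0]; X=np.atleast_2d(P)@R.T+c['tvec']; q=X[:,:2]/X[:,2:]
    q=q*(1+c['k1']*(q**2).sum(1,keepdims=True)); return q*[c['fx'],c['fy']]+[c['cx'],c['cy']]
E
python3 - <<'E'
from h import *
c=calibration('top'); d=np.load('top0.npy'); im=cv2.imread('pics/top0.png')
P,u,v=cloud(c,d)
m=(u>200)&(u<300)&(v>110)&(v<265); P=P[m];u=u[m];v=v[m]
def st(n,k): 
    q=P[k]; print(n,k.sum(),'med',np.median(q,0).round(4),'min',q.min(0).round(4),'max',q.max(0).round(4))
st('table',abs(P[:,2])<.01)
st('handle',(v>232)&(P[:,2]>.05)&(u>255))
st('knob',(abs(u-210)<6)&(abs(v-212)<6)&(P[:,2]>.12))
st('hub',(abs(u-240)<6)&(abs(v-202)<6)&(P[:,2]>.12))
b=(P[:,2]>.015)&(P[:,2]<.16)&(v<222)&(u>228)&(u<282); st('bed',b)
h=(P[:,2]>.14)&(v<140); st('head',h)
print(cv2.minAreaRect((P[b][:,:2]*1000).astype(np.float32)))
# height map metric picture
x0,x1,y0,y1=P[:,0].min(),P[:,0].max(),P[:,1].min(),P[:,1].max(); print(x0,x1,y0,y1)
cr=cv2.resize(im[110:265,195:300],None,fx=3.8,fy=3.8,interpolation=cv2.INTER_CUBIC)
z=d[110:265,195:300]; W,_,_=cloud(c,d); Z=np.zeros(d.shape); vv,uu=np.nonzero(d>0); Z[vv,uu]=W[:,2]
hm=cv2.applyColorMap(np.clip(Z[110:265,195:300]/.17*255,0,255).astype(np.uint8),cv2.COLORMAP_JET)
hm=cv2.resize(hm,None,fx=3.8,fy=3.8,interpolation=cv2.INTER_NEAREST)
cv2.imwrite('pics/c1.png',np.hstack([cr,hm])[:600,:800])
E
```

```text
table 9007 med [0.5625 0.0139 0.    ] min [ 0.4165 -0.1171 -0.0098] max [0.7893 0.1211 0.0098]
handle 180 med [ 0.4587 -0.0344  0.1033] min [ 0.4325 -0.0431  0.0733] max [ 0.4865 -0.014   0.1106]
knob 66 med [0.5283 0.0815 0.1376] min [0.5198 0.0717 0.1303] max [0.5374 0.0917 0.1444]
hub 110 med [0.5504 0.0192 0.1293] min [0.5394 0.0083 0.1242] max [0.562  0.0302 0.1337]
bed 4805 med [ 0.6191 -0.009   0.0977] min [ 0.511  -0.0654  0.015 ] max [0.7335 0.0519 0.16  ]
head 328 med [ 0.7093 -0.0055  0.1553] min [ 0.6945 -0.0311  0.1401] max [0.7246 0.0183 0.1615]
((622.1944580078125, -6.9941253662109375), (222.4190216064453, 117.24424743652344), 0.14533169567584991)
0.41645478400254154 0.8798446733889894 -0.11705187952022518 0.12969870233829137
```

View pics/c1.png

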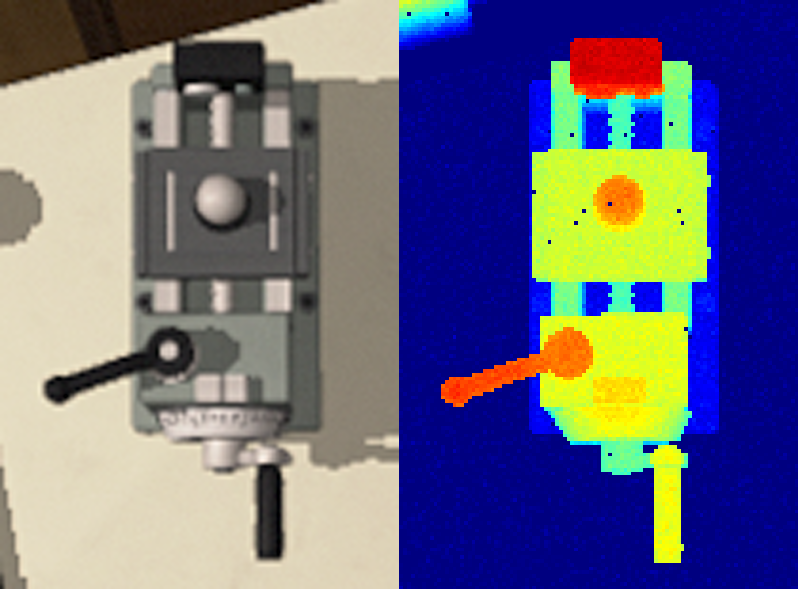

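The crop shows the slide lying along world x, with the axis at y≈-0.007 and bed origin x≈0.5425. The grip is about 0.81 rad clockwise of top, so the line is about 1.16 rad past the mark. The lever pivot is at (0.550, 0.019) and the knob at (0.528, 0.0815).

Run:
```python
from h import *
from scipy.spatial.transform import Rotation as Rn
s=env.get_state(); c=calibration('wrist'); R=cv2.Rodrigues(c['rvec'])[0]; o=-R.T@c['tvec']
T=Rn.from_quat(s['orientation'],scalar_first=True).as_matrix()
print('cam in tool',T.T@(o-s['tcp_pos']),'axis',T.T@R[2],'right',T.T@R[0],c['fx'])
for q in ([0,1,0,0],[0,0,1,0]):
    for p in ([.4505,-.034,.30],[.4505,-.034,.15],[.4505,.031,.13],[.42,.0,.2],[.40,0,.25],[.52,.08,.18]):
        a=kin.inverse_kinematics(p,q); print(q,p,None if a is None else np.round(a,2))
```

```text
cam in tool [ 0.07120089  0.00136906 -0.06988408] axis [-2.80085905e-01 -4.80542251e-04  9.59974820e-01] right [9.72962473e-04 9.99999219e-01 7.84452815e-04] 373.92225227442134
[0, 1, 0, 0] [0.4505, -0.034, 0.3] [-0.88  0.13  0.9   2.11 -0.12  0.95 -1.48]
[0, 1, 0, 0] [0.4505, -0.034, 0.15] [-0.79  0.51  0.92  2.25 -0.67  0.68 -0.96]
[0, 1, 0, 0] [0.4505, 0.031, 0.13] [-0.77  0.48  0.7   2.25 -0.56  0.59 -1.22]
[0, 1, 0, 0] [0.42, 0.0, 0.2] [-0.88  0.28  0.86  2.28 -0.33  0.71 -1.36]
[0, 1, 0, 0] [0.4, 0, 0.25] [-0.9   0.09  0.8   2.27 -0.09  0.81 -1.61]
[0, 1, 0, 0] [0.52, 0.08, 0.18] [-0.8   0.47  0.68  2.05 -0.43  0.76 -1.43]
[0, 0, 1, 0] [0.4505, -0.034, 0.3] [-0.56  0.1   0.54  2.1  -0.07  0.95  1.59]
[0, 0, 1, 0] [0.4505, -0.034, 0.15] [-0.35  0.36  0.35  2.22 -0.22  0.59  1.72]
[0, 0, 1, 0] [0.4505, 0.031, 0.13] [-0.37  0.39  0.2   2.23 -0.15  0.54  1.51]
[0, 0, 1, 0] [0.42, 0.0, 0.2] [-0.49  0.21  0.38  2.26 -0.12  0.69  1.55]
[0, 0, 1, 0] [0.4, 0, 0.25] [-0.57  0.08  0.44  2.25 -0.05  0.82  1.47]
[0, 0, 1, 0] [0.52, 0.08, 0.18] [-0.44  0.4   0.2   2.03 -0.12  0.72  1.41]
```

Run:
```python
from h import *
env.grip(.045,30)
env.reach([.4505,-.0344,.28],[0,1,0,0])
d0=camera('wrist'); cv2.imwrite('pics/w0.png',d0[0])
print(env.movel([.4505,-.0344,.151],.12,stop_force=8))
f0=env.get_state()['force']
env.grip(.0,30)
s=env.get_state(); print(s['time'],s['tcp_pos'],s['opening'],s['gripper_force'],f0,s['force'],s['qpos'].round(2))
im,d=camera('wrist'); cv2.imwrite('pics/w1.png',im); np.save('w1.npy',d)
```

```text
False
4.625 [ 0.45079594 -0.03463159  0.15143555] 0.015568919640653194 29.210368394851685 [0.26003509 0.16701937 0.16037217] [-0.54046618 -2.40910423  5.25462083] [-0.64  0.43  0.72  2.24 -0.49  0.63 -1.14]
```

View pics/w1.png

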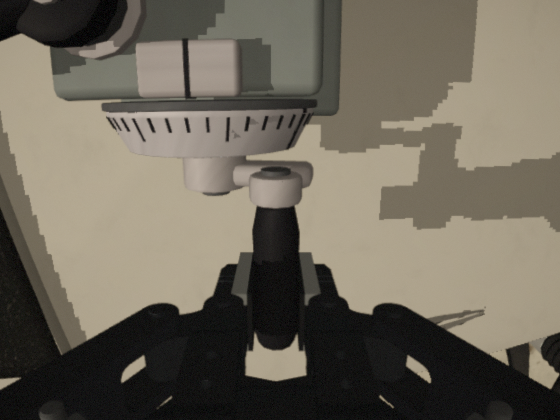

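The wrist view shows the grip held between the pads. The index line is at (186,68), and the long line is out of sight round the right side of the dial. I'll wind back anticlockwise now, then come up to about 0.3 rad short of the line and look again.

```bash
cat >> h.py <<'E'
Y0,ZA,R=-.007,.07,.038
def arc(Y,dz,t0,t1,v=.06,step=.2,x=.4508):
    n=max(1,int(np.ceil(abs(t1-t0)/step))); fm=0
    for t in np.linspace(t0,t1,n+1)[1:]:
        env.movel([x,Y-R*np.sin(t),ZA+R*np.cos(t)+dz],v); f=np.linalg.norm(env.get_state()['force']); fm=max(fm,f)
    return fm
E
python3 - <<'E'
from h import *
c=calibration('wrist'); d=np.load('w1.npy')
z=d[62:75,175:200]; zz=np.median(z[z>0]); P=world(c,[[186,68]],zz)[0]; print('index',P)
s=env.get_state(); p=s['tcp_pos']
Y=P[1]; print('Y',Y)
if abs(Y+.007)>.003: Y=-.007
t0=np.arcsin((Y-p[1])/R); dz=p[2]-ZA-R*np.cos(t0); print('t0',t0,'dz',dz)
print(arc(Y,dz,t0,-.4), env.get_state()['force'])
print(arc(Y,dz,-.4,-1.5), env.get_state()['force'])
print(arc(Y,dz,-1.5,-.65), env.get_state()['force'])
s=env.get_state(); print(s['time'],s['tcp_pos'],s['opening'])
im,d=camera('wrist'); cv2.imwrite('pics/w2.png',im); np.save('w2.npy',d); np.save('Y.npy',[Y,dz])
E
```

```text
index [ 0.53052009 -0.00837516  0.11192432]
Y -0.008375162860281357
t0 0.7638146270249232 dz 0.05395575547595095
16.715886413703377 [  4.37153567  -4.16061285 -12.84759329]
12.045910310249154 [-0.86593903 -4.65363763 -2.46776844]
10.151696471715603 [ 2.64975045 -6.70760352 -7.1444957 ]
9.2167 [0.45067716 0.01294304 0.15399055] 0.01511935331510747
```

View pics/w2.png

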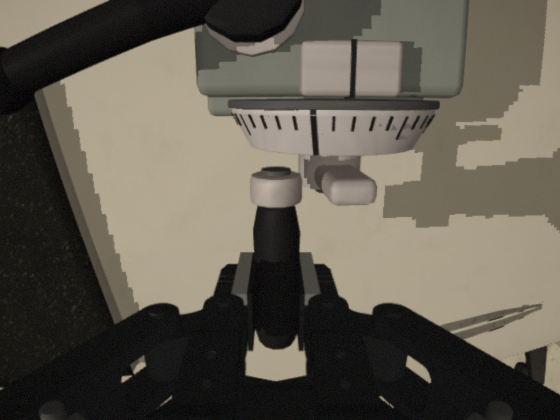

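The long thick line is at (313,110), rear end, and the index at (353,90), lower end. The line is two divisions or so short of it.

```bash
cat >> h.py <<'E'
def lineang(uv_line,uv_idx,rad=.04):
    c=calibration('wrist'); Yi=atz(c,[uv_idx],.1135)[0]; t=0
    for _ in range(20):
        P=atz(c,[uv_line],ZA+rad*np.cos(t))[0]; t=np.arcsin((Yi[1]-P[1])/rad)
    return t,P,Yi
E
python3 - <<'E'
from h import *
for a in ([313,108],[314,112]): print(lineang(a,[353,93]))
print(lineang([313.5,110],[353,68]))
im=cv2.imread('pics/w2.png'); g=im.min(2)
for r in (45,60,75,90,108,112,116,120,130,140,150): print(r,g[r,300:366])
E
```

```text
(np.float64(-0.2762873843898475), array([0.51900943, 0.00262502, 0.10848299]), array([ 0.52346979, -0.00828641,  0.1135    ]))
(np.float64(-0.267999424128151), array([0.51782825, 0.0023057 , 0.1085721 ]), array([ 0.52346979, -0.00828641,  0.1135    ]))
(np.float64(-0.26481854276605576), array([0.51842186, 0.00247355, 0.1086056 ]), array([ 0.53039231, -0.00799582,  0.1135    ]))
45 [102 111 125 138 141 143 142 144 142 141 143 143 142 141 142 141 142 142
 139 140 141 139 140 141 139 141 138 139 139 138 139 140 139 139 139 139
 139 138 135 138 138 137 138 137 138 137 136 136 136 135 130  71  32  26
  24  30  65 113 132 134 132 134 132 131 133 131]
60 [108 118 133 138 141 141 141 141 139 141 141 141 141 141 140 141 141 140
 141 140 141 139 141 141 138 139 138 139 139 139 138 139 139 140 138 138
 138 139 138 139 137 139 139 139 137 139 138 137 138 135 108  62  25  28
  28  37  87 127 134 135 135 135 135 135 135 135]
75 [111 123 137 144 143 143 143 142 143 142 141 143 142 142 141 141 142 142
 140 140 141 141 139 141 139 141 140 139 140 139 139 140 140 140 139 140
 140 139 138 138 139 139 1
[... 1512 characters left out ...]
146 146 146 122  74  54  84 126
 145 146 146 144 144 144 145 144 144 144 145 142 143 138 109  65  39  57
 121 133 136 137 135 136 135 136 135 134 136 134]
140 [149 150 148 149 149 149 150 150 148 148 147 132  62  26  19  23  25  54
 106 143 147 145 146 145 145 146 146 144 145 143 144 143 145 141 143 143
 142 142 142 142 143 143 142 140 141 141 142 141 141 141 141 140 139 135
 136 136 135 134 133 132 131 132 132 129 130 131]
150 [149 149 148 148 149 147 147 148 147 146 146 144 124  49  26  21  23  32
  73 121 143 145 144 143 144 143 142 143 143 142 143 142 142 142 142 140
 141 140 139 140 139 139 139 137 138 137 136 138 137 138 138 138 137 137
 135 134 134 134 131 132 130 128 126 126 127 127]
```

```bash
cat >> h.py <<'E'
def dark(g,r,lo,hi):   # subpixel centre of the widest dark stroke in a row
    x=np.arange(lo,hi); w=np.clip(.6*np.median(g[r,lo:hi])-g[r,lo:hi].astype(float),0,None); return (x*w).sum()/w.sum()
E
python3 - <<'E'
from h import *
Y,dz=np.load('Y.npy')
print(arc(Y,dz,-.65,-.43,v=.03), env.get_state()['force'])
im,d=camera('wrist'); cv2.imwrite('pics/w3.png',im); g=im.min(2); c=calibration('wrist'); s=env.get_state()
i=proj(c,[[.5235,-.0083,.1135]])[0]; print('index exp',i, s['time'],s['tcp_pos'])
for r in (60,90,112,140,150): print(r,int(i[0])-45,g[r,int(i[0])-45:int(i[0])+30])
E
```

```text
13.540632342310458 [  4.5123901   -5.58307947 -11.48112727]
index exp [328.73621332  92.88017076] 9.9 [0.45071967 0.00647416 0.15792742]
60 283 [141 140 141 141 142 141 143 143 143 142 142 142 142 141 140 140 140 140
 141 140 143 140 139 140 140 140 140 139 140 141 140 140 139 140 139 139
 140 140 137 138 138 138 135 110  49  29  27  25  52  98 133 134 137 136
 137 136 135 137 134 136 136 137 136 136 137 137 136 136 135 135 136 134
 135 136 134]
90 283 [137 134 131 133 132 132 132 131 132 133 132 133 133 133 134 132 132 133
 132 131 131 131 131 132 131 132 132 129 131 132 132 131 131 129 132 131
 132 132 131 130 131 129 113  71  32  26  26  38  80 121 128 130 129 130
 131 130 131 130 129 130 130 131 129 129 128 131 129 130 130 131 130 130
 129 131 130]
112 283 [172 172 172 171 171 169 170 168 170 168 168 169 168 166 165 166 165 165
 165 164 164 163 163 163 163 162 161 161 160 141  89  38  26  30  29  43
  96 140 153 153 153 152 153 153 152 152 151 149 149 149 149 148 147 144
 144 144 144 143 144 142 142 141 140 141 140 139 139 138 138 137 138 138
 137 136 136]
140 283 [151 152 152 151 150 150 150 150 148 149 148 148 148 148 148 147 146 147
 145 143 146 144 144 144 144 143 143 141 136 105  41  22  22  23  37  90
 134 140 139 140 138 138 138 137 136 138 135 134 134 135 134 134 134 133
 133 133 132 132 130 131 131 130 131 131 130 128 128 128 126 124 123 123
 122 119 118]
150 283 [150 151 150 148 150 150 148 149 148 149 147 146 146 147 146 146 145 145
 144 144 143 145 143 142 141 141 142 139 129  83  35  26  14  24  54 102
 135 136 137 137 136 134 136 133 134 133 134 132 134 132 133 130 129 129
 130 128 127 127 126 126 126 125 126 124 125 125 125 123 123 123 121 117
 117 117 113]
```

Run:
```python
from h import *
print(lineang([316.0,112],[328.4,91]),lineang([316.,112],[328.4,93]))
c=calibration('wrist'); 
R_=cv2.Rodrigues(c['rvec'])[0]; print('cam',-R_.T@c['tvec'])
im=cv2.imread('pics/w3.png'); cv2.imwrite('pics/w3c.png',cv2.resize(im[30:170,220:420],None,fx=4,fy=4,interpolation=cv2.INTER_CUBIC))
```

```text
(np.float64(-0.07856644503045), array([ 0.51775287, -0.00504403,  0.10987661]), array([ 0.52404244, -0.00818346,  0.1135    ])) (np.float64(-0.07900231906455087), array([ 0.51775282, -0.00504418,  0.10987524]), array([ 0.52346443, -0.00820099,  0.1135    ]))
cam [0.5223256  0.0078329  0.22782546]
```

View pics/w3c.png

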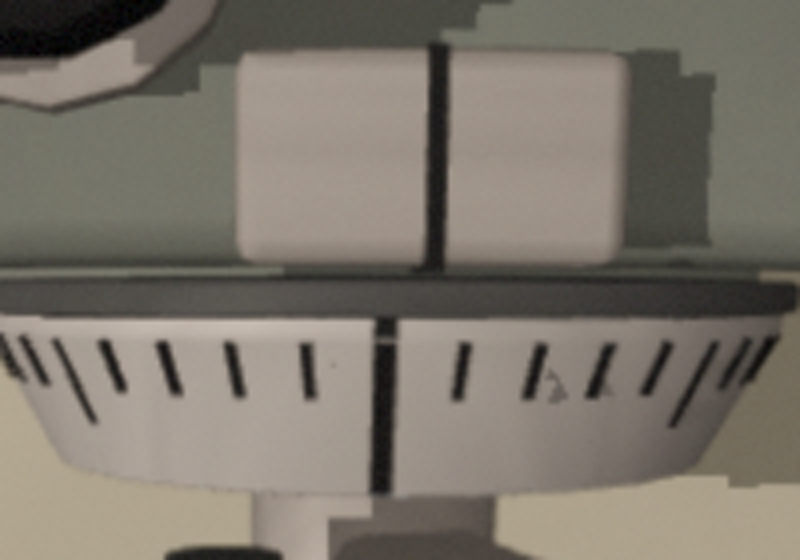

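The line is about 0.079 rad (half a division) short of the index. I'll make the final small clockwise moves, taking out the radial preload as I go.

```bash
cat >> h.py <<'E'
def see(name):
    im,d=camera('wrist'); cv2.imwrite(f'pics/{name}.png',im); g=im.min(2); c=calibration('wrist')
    i=proj(c,[[.5235,-.0083,.1135]])[0]; x=int(i[0]); ui=dark(g,91,x-12,x+12); 
    lo=x-22; w=[np.argmin(cv2.blur(g[r:r+1,lo:x+25].astype(np.float32),(5,1)))+lo for r in (140,145)]
    k=int(np.median(w)); ul=dark(g,112,k-7,k+9); return ui,ul,k,lineang([ul,112],[ui,91])[0]
E
python3 - <<'E'
from h import *
C=np.array([-.00995,.1237])
for t in (-.42,-.395):
    env.movel([.4508,C[0]-R*np.sin(t),C[1]+R*np.cos(t)],.02); s=env.get_state()
    print(t,s['tcp_pos'],s['force'].round(1),see(f'w4{int(-t*1000)}'))
E
```

```text
-0.42 [0.45073859 0.00553906 0.15815842] [ 3.3 -0.6 -9.7] (np.float64(325.77777777777777), np.float64(315.9922027290448), 314, np.float64(-0.05933227020300375))
-0.395 [0.4507261  0.00469417 0.15862806] [  3.4  -1.3 -13.7] (np.float64(322.7724867724868), np.float64(316.183257918552), 314, np.float64(-0.03579336726702896))
```

Run:
```python
from h import *
C=np.array([-.00995,.1232])
for t in (-.372,-.358):
    env.movel([.4508,C[0]-R*np.sin(t),C[1]+R*np.cos(t)],.02); s=env.get_state()
    r=see(f'w5{int(-t*1000)}'); print(t,s['time'],s['tcp_pos'],s['force'].round(1),r)
    if r[3]>-.012: break
```

```text
-0.372 10.75 [0.45074773 0.00414706 0.15867489] [ 2.  -0.1 -9.6] (np.float64(321.050505050505), np.float64(316.1844855305466), 314, np.float64(-0.02299020452274357))
-0.358 11.05 [0.45076116 0.00350511 0.15885427] [ 3.   0.9 -8.1] (np.float64(318.8149100257069), np.float64(316.25270479134474), 314, np.float64(-0.005843215777918225))
```

The line is within about 0.006 rad of the index, coming up clockwise. I'll release it, lift off, and check again from straight above.

```bash
cat >> h.py <<'E'
def see2(name):
    im,d=camera('wrist'); cv2.imwrite(f'pics/{name}.png',im); g=im.min(2); c=calibration('wrist')
    i=proj(c,[[.5255,-.0083,.1135]])[0]; l=proj(c,[[.5165,-.0083,.11]])[0]; l2=proj(c,[[.507,-.0083,.105]])[0]
    x=int(round(i[0])); ri=int(round(i[1])); rl=int(round(l[1])); r2=int(round(l2[1])); ui=dark(g,ri,x-12,x+12)
    k=int(np.argmin(cv2.blur(g[r2-1:r2+2,x-25:x+25].mean(0,keepdims=True).astype(np.float32),(4,1)))+x-25)
    ul=dark(g,rl,k-7,k+8); return dict(idx=(ui,ri),line=(ul,rl),k=k,r2=r2,ang=lineang([ul,rl],[ui,ri])[0])
E
python3 - <<'E'
from h import *
p=env.get_state()['tcp_pos']
env.grip(.045); print(see('w6'))
env.movel([p[0],p[1],.20],.15); env.movel([p[0],-.0097,.20],.1)
print(see2('w7'),env.get_state()['time'],env.get_state()['force'])
im=cv2.imread('pics/w7.png'); cv2.imwrite('pics/w7c.png',cv2.resize(im[20:200,180:380],None,fx=3.3,fy=3.3,interpolation=cv2.INTER_CUBIC))
P=np.array([.5504,.0192])
# refine knob and pivot from top-view ray at known height
c=calibration('top'); print(atz(c,[[210.3,212.3]],.132),atz(c,[[240,202]],.132))
for f in (0,.6,1.0):
    u=np.array([np.sin(f-.34),np.cos(f-.34)]); t=np.array([u[1],-u[0]]); a=np.arctan2(t[1],t[0]); q=[0,np.cos(a/2),np.sin(a/2),0]
    b=P+.066*u-.0195*t; k=kin.inverse_kinematics([*b,.191],q); print(f,b,a,None if k is None else k.round(2))
E
```

```text
(np.float64(317.64606741573033), np.float64(315.1882741535921), 313, np.float64(-0.005469041567488252))
{'idx': (np.float64(273.35127478753543), 87), 'line': (np.float64(272.56059009483664), 110), 'k': 273, 'r2': 132, 'ang': np.float64(-0.008862205868792238)} 12.3 [-0.13835532  0.46147062 -0.30946569]
[[0.52817306 0.08254062 0.132     ]] [[0.55025736 0.01895734 0.132     ]]
0 [0.51000614 0.07491881] 0.34 [-0.8   0.43  0.67  2.07 -0.39  0.76 -1.12]
0.6 [0.54852271 0.08799481] -0.25999999999999995 [-0.88  0.54  0.81  1.98 -0.53  0.84 -1.6 ]
1.0 [0.57546086 0.08329527] -0.6599999999999999 [-0.9   0.63  0.9   1.93 -0.63  0.9  -1.9 ]
```

View pics/w7c.png

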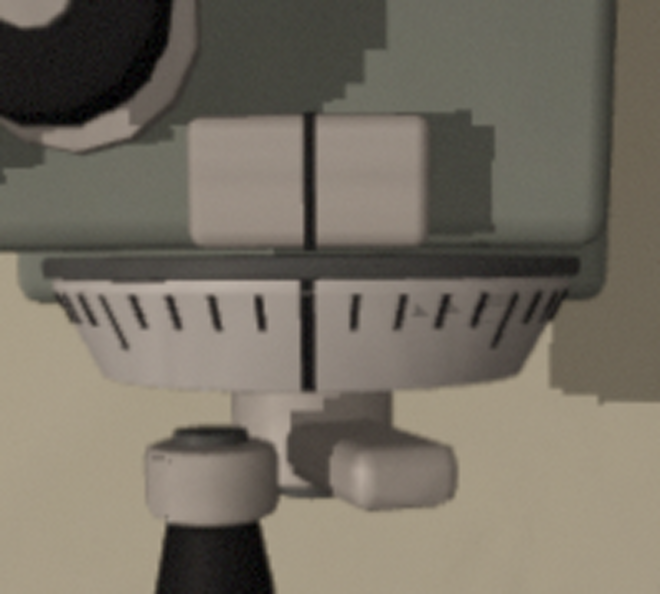

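The line stands on the index at (308,180) in the crop and the handle is free. Now the clamp: approach the knob from the robot side and swing it clockwise while watching the force.

```bash
cat > clamp.py <<'E'
from h import *
P=np.array([.5503,.0191]); K=np.array([.5283,.0820])
phi=np.arctan2(K[0]-P[0],K[1]-P[1])
def pose(f,back,z=.191):
    u=np.array([np.sin(f),np.cos(f)]); t=np.array([u[1],-u[0]]); a=np.arctan2(t[1],t[0])
    return [*(P+.066*u-back*t),z],[0,np.cos(a/2),np.sin(a/2),0],t
def ft(t,F0): 
    F=env.get_state()['force']-F0; return -F[:2]@t, F
E
python3 - <<'E'
from clamp import *
print('phi',phi)
env.grip(0,30)
p,q,t=pose(phi,.034,.24); env.reach(p,q)
p,q,t=pose(phi,.034); print(env.movel(p,.12,stop_force=6))
env.dwell(.1); F0=env.get_state()['force']; np.save('F0.npy',F0); print(F0,env.get_state()['tcp_pos'],p)
# advance: s = travel of the commanded pusher from contact estimate
back=.034; log=[]
while back>.0195:
    back-=.003; p,q,t=pose(phi,back); hit=env.movel(p,.04,rot=q,stop_force=5); f,F=ft(t,F0); log.append((round(back,4),round(f,1),hit))
    if f>2: break
print(log); f_=phi; log=[]
while f<7 and f_<phi+1.15:
    f_+=.003/.066; p,q,t=pose(f_,back); hit=env.movel(p,.05,rot=q,stop_force=6); f,F=ft(t,F0); log.append((round(f_-phi,3),round(f,1)))
    if np.linalg.norm(F[:2]-F[:2]@t*t)>6: print('odd',F); break
print(log); s=env.get_state(); print(s['time'],s['tcp_pos'],p,F); np.save('st.npy',[f_,back])
im,_=camera('wrist'); cv2.imwrite('pics/k1.png',im)
E
```

```text
phi -0.33646235480068926
False
[-0.3533808   0.23132412  0.53007129] [0.49680171 0.06982782 0.19161648] [np.float64(0.4964165380911413), np.float64(0.07017418655951921), 0.191]
[(0.031, np.float64(0.4), False), (0.028, np.float64(-0.3), False), (0.025, np.float64(-0.2), False), (0.022, np.float64(0.3), False), (0.019, np.float64(1.2), False)]
[(np.float64(0.045), np.float64(2.3)), (np.float64(0.091), np.float64(2.5)), (np.float64(0.136), np.float64(3.1)), (np.float64(0.182), np.float64(2.9)), (np.float64(0.227), np.float64(3.2)), (np.float64(0.273), np.float64(2.4)), (np.float64(0.318), np.float64(2.5)), (np.float64(0.364), np.float64(1.9)), (np.float64(0.409), np.float64(3.3)), (np.float64(0.455), np.float64(2.3)), (np.float64(0.5), np.float64(2.1)), (np.float64(0.545), np.float64(2.4)), (np.float64(0.591), np.float64(1.9)), (np.float64(0.636), np.float64(2.4)), (np.float64(0.682), np.float64(2.5)), (np.float64(0.727), np.float64(2.2)), (np.float64(0.773), np.float64(3.5)), (np.float64(0.818), np.float64(3.1)), (np.float64(0.864), np.float64(3.7)), (np.float64(0.909), np.float64(5.0)), (np.float64(0.955), np.float64(4.4)), (np.float64(1.0), np.float64(4.4)), (np.float64(1.045), np.float64(4.9)), (np.float64(1.091), np.float64(3.5)), (np.float64(1.136), np.float64(6.5)), (np.float64(1.182), np.float64(4.3))]
21.6917 [0.58670738 0.0775845  0.19085457] [np.float64(0.5870758409797889), np.float64(0.07710463360999079), 0.191] [-3.31285794  2.77327242  0.14569106]
```

View pics/k1.png

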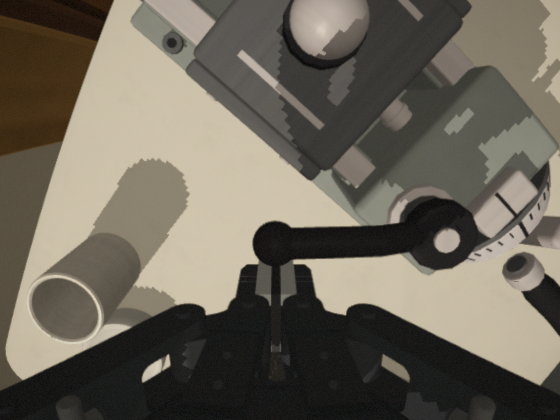

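The picture shows the knob at (275,243) against the closed fingers, with the lever swinging freely. It hasn't come tight yet, so I'll carry on with finer steps.

Run:
```python
from clamp import *
F0=np.load('F0.npy'); f_,back=np.load('st.npy'); log=[]; f=0
while f<14.6 and f_<phi+1.5:
    st=.0015 if f<6.5 else (.0007 if f<12 else .0003)
    f_+=st/.066; p,q,t=pose(f_,back); env.movel(p,.03,rot=q,stop_force=6); f,F=ft(t,F0); log.append((round(f_-phi,3),round(f,1)))
    if np.linalg.norm(F[:2]-F[:2]@t*t)>8: print('odd',F); break
print(*[(float(a),float(b)) for a,b in log]); s=env.get_state(); print(s['time'],s['tcp_pos'],p,F); np.save('st.npy',[f_,back])
```

```text
(1.205, 6.1) (1.227, 8.1) (1.238, 8.8) (1.248, 9.1) (1.259, 11.2) (1.27, 11.9) (1.28, 12.1) (1.285, 12.1) (1.289, 12.1) (1.294, 5.8) (1.317, 6.0) (1.339, 9.8) (1.35, 10.3) (1.361, 10.2) (1.371, 11.2) (1.382, 11.8) (1.392, 13.4) (1.397, 13.5) (1.402, 13.6) (1.406, 14.0) (1.411, 5.1) (1.433, 7.2) (1.444, 8.3) (1.455, 7.7) (1.465, 9.3) (1.476, 9.0) (1.486, 9.8) (1.497, 11.9) (1.508, 12.8)
28.9917 [0.60238632 0.06536707 0.19040043] [np.float64(0.603704772659605), np.float64(0.0622848382789135), 0.191] [-8.18272998 10.44376683  2.80839046]
```

Run:
```python
from clamp import *
s=env.get_state(); print(s['force'],s['torque'],s['opening'])
im,d=camera('wrist'); cv2.imwrite('pics/k2.png',im); np.save('k2.npy',d)
a,_=camera('top'); cv2.imwrite('pics/t2.png',a)
cv2.imwrite('pics/k2b.png',np.hstack([im[100:400,100:500],cv2.resize(a[150:260,190:310],None,fx=300/110,fy=300/110,interpolation=cv2.INTER_CUBIC)]))
```

```text
[-8.53611078 10.67509095  3.33846176] [ 2.02536189  1.85137396 -0.04511887] -6.815955669876462e-05
```

View pics/k2b.png

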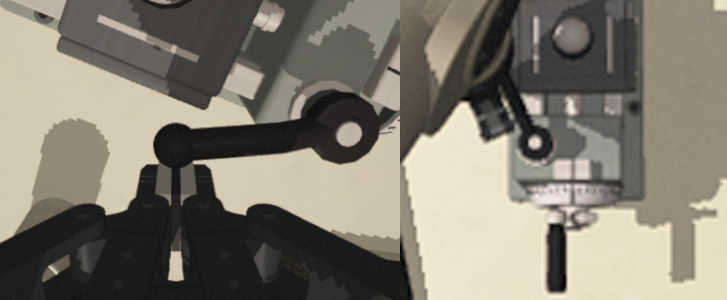

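Run:
```python
from clamp import *
c=calibration('wrist'); s=env.get_state(); f_,back=np.load('st.npy'); d=np.load('k2.npy')
im=cv2.imread('pics/k2.png'); print('depth z knob',world(c,[[275,243]],d[243,275]),'hub',world(c,[[448,235]],d[235,448]))
k=atz(c,[[275,245]],.134)[0]; h=atz(c,[[448,235]],.138)[0]; print(k,h,np.arctan2(k[0]-h[0],k[1]-h[1]),np.linalg.norm((k-h)[:2]))
p,q,t=pose(f_,back); print('f_',f_,'knob predicted from tcp', s['tcp_pos'][:2]+back*t, np.arctan2(*(s['tcp_pos'][:2]+back*t-P)))
# lever pixels from top picture: dark, above .12
print(s['qpos'].round(2))
```

```text
depth z knob [[0.61134887 0.04662388 0.13904525]] hub [[0.55041805 0.02149446 0.13010729]]
[0.61021657 0.0492559  0.134     ] [0.55532578 0.02023898 0.138     ] 1.084507825041478 0.0620884913520686
f_ 1.1711134027750674 knob predicted from tcp [0.60979516 0.04785061] 1.1206441234999762
[-0.89  0.73  1.01  1.87 -0.75  0.99 -2.28]
```

Run:
```python
from clamp import *
F0=np.load('F0.npy'); f_,back=np.load('st.npy'); T0=env.get_state()['time']
for i in range(9):
    f_+=.0006/.066; p,q,t=pose(f_,back); hit=env.movel(p,.03,rot=q,stop_force=7); f,F=ft(t,F0); s=env.get_state()
    x=s['tcp_pos'][:2]; print(hit,round(s['time']-T0,2),round(f_-phi,3),'f',F.round(1),round(f,1),'lever',np.arctan2(*(x+back*t-P)).round(4),'lag mm',((np.array(p[:2])-x)*1000).round(2),s['tcp_pos'][2].round(4))
    np.save('st.npy',[f_,back])
    if f>14.5: break
```

```text
False 0.25 1.517 f [-8.5 11.   3. ] 13.4 lever 1.1252 lag mm [ 1.4  -3.36] 0.1904
False 0.5 1.526 f [-8.8 11.   3. ] 13.5 lever 1.131 lag mm [ 1.45 -3.57] 0.1903
False 0.75 1.535 f [-9.3 11.8  4. ] 14.4 lever 1.1363 lag mm [ 1.53 -3.8 ] 0.1903
False 1.0 1.544 f [-4.6  3.8 -1.2] 5.1 lever 1.1873 lag mm [ 0.53 -1.22] 0.1908
False 1.25 1.553 f [-4.2  2.9 -0.3] 4.1 lever 1.207 lag mm [ 0.26 -0.58] 0.1908
False 1.5 1.562 f [-3.8  4.4 -0.6] 5.4 lever 1.2133 lag mm [ 0.31 -0.75] 0.1908
False 1.75 1.571 f [-4.2  4.2 -0.2] 5.3 lever 1.2195 lag mm [ 0.37 -0.93] 0.1907
False 2.0 1.58 f [-4.7  5.1 -0.3] 6.4 lever 1.2243 lag mm [ 0.43 -1.21] 0.1907
False 2.25 1.589 f [-5.9  5.4 -0.3] 7.0 lever 1.23 lag mm [ 0.5  -1.43] 0.1907
```

```bash
cat >> clamp.py <<'E'
def lever(im,d,c):
    W,u,v=cloud(c,d); r=W[:,:2]-P; rr=np.linalg.norm(r,axis=1)
    dk=im[v,u].max(1)<60
    m=(W[:,2]>.120)&(W[:,2]<.150)&(rr>.018)&(rr<.056)&dk&(r[:,0]>-.01)
    a=np.arctan2(r[m][:,0],r[m][:,1]); med=np.median(a); m2=abs(a-med)<.25
    k=(W[:,2]>.126)&(W[:,2]<.15)&(rr>.056)&(rr<.076)&dk&(abs(np.arctan2(r[:,0],r[:,1])-med)<.15)
    kn=W[k]; return med.round(4),m.sum(),np.median(kn,0).round(4)
E
python3 - <<'E'
from clamp import *
from scipy.spatial.transform import Rotation as Rn
# rebuild camera pose of k2
s=env.get_state(); c=calibration('wrist'); Rc=cv2.Rodrigues(c['rvec'])[0]; o=-Rc.T@c['tvec']
T=Rn.from_quat(s['orientation'],scalar_first=True).as_matrix(); A=Rc@T; b=T.T@(o-s['tcp_pos'])
f2=1.1711134; _,q,_=pose(f2,.019); T2=Rn.from_quat(q,scalar_first=True).as_matrix(); R2=A@T2.T; o2=np.array([.60238632,.06536707,.19040043])+T2@b
c2=dict(c,rvec=cv2.Rodrigues(R2)[0].ravel(),tvec=-R2@o2)
print('k2',lever(cv2.imread('pics/k2.png'),np.load('k2.npy'),c2))
im,d=camera('wrist'); cv2.imwrite('pics/k3.png',im); np.save('k3.npy',d); print('now',lever(im,d,c),s['tcp_pos'])
t,_=camera('top'); cv2.imwrite('pics/t3.png',t)
a=cv2.imread('pics/t2.png'); D=cv2.absdiff(a,t).max(2)[195:260,240:290]; print('dial/crank change',(D>40).sum())
E
```

```text
k2 (np.float64(1.1388), np.int64(3052), array([0.6092, 0.047 , 0.1378]))
now (np.float64(1.2513), np.int64(3072), array([0.6123, 0.0399, 0.1376])) [0.60655908 0.05920315 0.19069081]
dial/crank change 18
```

Run:
```python
from clamp import *
F0=np.load('F0.npy'); f_,back=np.load('st.npy'); T0=env.get_state()['time']
for i in range(14):
    f_+=.0010/.066; p,q,t=pose(f_,back); hit=env.movel(p,.03,rot=q,stop_force=7); f,F=ft(t,F0); s=env.get_state()
    x=s['tcp_pos'][:2]; u=np.array([-t[1],t[0]]); print(hit,round(s['time'],2),round(f_-phi,3),'f',round(f,1),round(F[:2]@u,1),round(F[2],1),'lever',np.arctan2(*(x+back*t-P)).round(4),'tq',s['torque'].round(2))
    np.save('st.npy',[f_,back])
    if f>14.6: break
im,d=camera('wrist'); cv2.imwrite('pics/k4.png',im); print(lever(im,d,calibration('wrist')))
```

```text
False 31.69 1.605 f 8.5 -4.3 0.6 lever 1.2351 tq [ 1.5   1.31 -0.05]
False 31.94 1.62 f 9.9 -5.5 2.0 lever 1.2385 tq [ 1.93  1.56 -0.09]
False 32.19 1.635 f 13.9 -4.5 2.5 lever 1.2421 tq [ 2.27  1.77 -0.04]
False 32.44 1.65 f 13.9 -5.1 3.4 lever 1.2456 tq [ 2.6   2.   -0.01]
False 32.69 1.665 f 16.5 -6.9 3.8 lever 1.2491 tq [ 3.01  2.12 -0.  ]
(np.float64(1.256), np.int64(3083), array([0.612 , 0.04  , 0.1378]))
```

The push-back is now about 15–16 N and the camera shows the lever no longer moving. I'll confirm the force, back off, and check the dial.

Run:
```python
from clamp import *
F0=np.load('F0.npy'); f_,back=np.load('st.npy'); p,q,t=pose(f_,back); fs=[]
for _ in range(5): env.dwell(.06); fs.append(round(float(ft(t,F0)[0]),1))
print(fs); im,d=camera('wrist'); print('held',lever(im,d,calibration('wrist')))
p,q,t=pose(f_,back+.012); env.movel(p,.1,rot=q); s=env.get_state(); print('free force',(s['force']-F0).round(1))
im,d=camera('wrist'); cv2.imwrite('pics/k5.png',im); print('released',lever(im,d,calibration('wrist')))
p=s['tcp_pos']; env.movel([p[0],p[1],.26],.2)
env.reach([.4505,-.0097,.24],[0,1,0,0]); env.movel([.4505,-.0097,.20],.15); env.grip(.045)if False else None
print(see2('w9')); im,d=camera('wrist'); print('lever',lever(im,d,calibration('wrist')),env.get_state()['time'])
```

```text
[16.9, 16.3, 16.8, 16.3, 15.1]
held (np.float64(1.2562), np.int64(3075), array([0.612 , 0.04  , 0.1378]))
free force [ 0.9  0.5 -1.4]
released (np.float64(1.2567), np.int64(3085), array([0.6121, 0.0397, 0.1378]))
{'idx': (np.float64(273.6470588235294), 90), 'line': (np.float64(269.73809523809524), 112), 'k': 271, 'r2': 134, 'ang': np.float64(-0.041409281116560975)}
lever (np.float64(nan), np.int64(0), array([nan, nan, nan])) 35.4667
  return _methods._mean(a, axis=axis, dtype=dtype,
  ret = ret.dtype.type(ret / rcount)
  ret = um.true_divide(
```

Run:
```python
import cv2
im=cv2.imread('pics/w9.png'); cv2.imwrite('pics/w9c.png',cv2.resize(im[20:200,180:380],None,fx=3.3,fy=3.3,interpolation=cv2.INTER_CUBIC))
```

```text
(no output)
```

View pics/w9c.png

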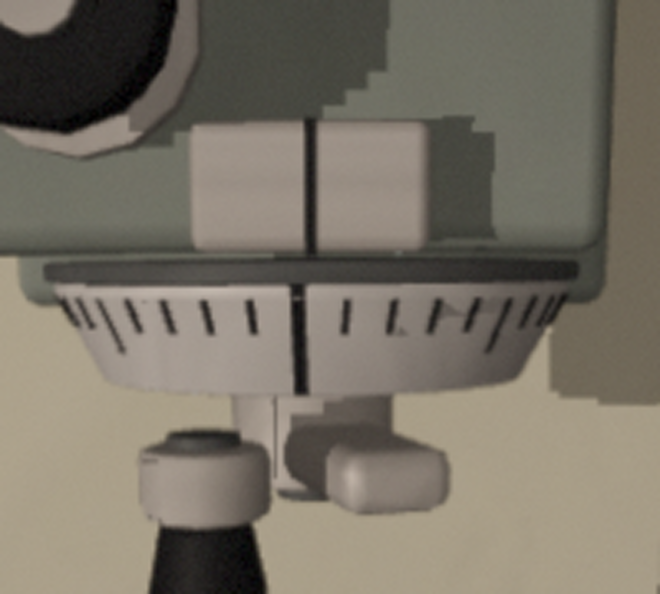

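The long line is at (299,320) and the index at (310,230), about 0.23 of a division apart, so it's inside the half-division limit. The lever stayed put when released. I'll lift clear and hand in.

Run:
```python
from h import *
env.movel([.4505,-.0097,.29],.15); env.dwell(.2); s=env.get_state(); print(s['time'],s['force'].round(1)); print(job.job_done())
```

```text
36.4167 [-0.3 -0.1 -0.9]
the job is handed in; nothing more can be done
None
```

I handed the job in at 36.4 s: the dial was wound back past the line, brought up clockwise onto the index, then clamped at about 16 N (highest reading 16.9 N). The line now stands about a quarter division short of the index, and the robot is clear of everything; one doubt is that the lever slipped forward three times at 12–14 N and swung further than the description says before it held firm.

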